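# Put the sockets back on the tray in order of size

## Task

Four impact sockets have been left on the bench after a job: put them back over the four free posts of the socket tray, so that the row grows step by step from the smallest to the largest, which already stand at its two ends. Set each one down without dropping it, upright on the tray floor, open end down and centred on its post. Leave the two end sockets, and the bolt, nut and pin among the loose ones, where they are.

Things in the scene. Friction and masses are not known exactly. Their poses are not given: they have to be found in the camera images.
- tray: Shallow bright steel pan, 112 mm (x) by 490 mm (y), fixed. Origin: centre of its underside, z up. Floor 4 mm and rim 9 mm above the bench; wire loops at its ends rise to 33 mm. Six upright posts, 8 mm thick, tops 22 mm above the bench, in a row at x = 0, y = -195, -117, -39, 39, 117, 195 mm (its frame). The end posts carry sockets at the start, the four inner ones are free.
- smallest: Smallest socket of the set, already standing over the post at one end of the tray (at either end, +y or -y): black steel impact socket, a plain upright cylinder 36 mm across and 44 mm tall, square drive hole on top, open below with a bore 19 mm wide through which a post passes (more than 22 mm deep). Origin: centre of its underside; z along its axis, up.
- socket_a: Second smallest socket, loose on the bench: black steel impact socket, a plain upright cylinder 43 mm across and 49 mm tall, square drive hole on top, open below with a bore 24 mm wide through which a post passes (more than 22 mm deep). Origin: centre of its underside; z along its axis, up.
- socket_b: Third smallest socket, loose on the bench: black steel impact socket, a plain upright cylinder 50 mm across and 54 mm tall, square drive hole on top, open below with a bore 30 mm wide through which a post passes (more than 22 mm deep). Origin: centre of its underside; z along its axis, up.
- socket_c: Fourth in size, loose on the bench: black steel impact socket, a plain upright cylinder 57 mm across and 59 mm tall, square drive hole on top, open below with a bore 36 mm wide through which a post passes (more than 22 mm deep). Origin: centre of its underside; z along its axis, up.
- socket_d: Second largest socket, loose on the bench: black steel impact socket, a plain upright cylinder 64 mm across and 64 mm tall, square drive hole on top, open below with a bore 41 mm wide through which a post passes (more than 22 mm deep). Origin: centre of its underside; z along its axis, up.
- largest: Largest socket of the set, already standing over the post at the other end of the tray: black steel impact socket, a plain upright cylinder 71 mm across and 69 mm tall, square drive hole on top, open below with a bore 46 mm wide through which a post passes (more than 22 mm deep). Origin: centre of its underside; z along its axis, up.
- bolt: A bright hex bolt standing on its head among the loose sockets, 48 mm tall, head 30 mm across flats. Origin: centre of its underside. To be left alone.
- nut: A big brass-coloured hex nut lying flat among the loose sockets, 36 mm across flats, 19 mm tall. Origin: centre of its underside. To be left alone.
- pin: A grey shackle pin lying among the loose sockets, 16 mm thick, 62 mm long along its x (from -25 to +37 mm). Origin: on the bench under the shank. To be left alone.
Things that resemble listed ones, but are neither listed nor needed, are in the scene too. What is shaped like the socket_c but orange is not meant. What is shaped like the socket_b but purple is not meant.

How it is judged:
By the outcome, as a careful person would: the job done as asked, in the order asked, and still so for the second after the job is handed in, with the robot touching nothing.
It also fails if it takes over 96 s, if anything falls off the work surface, if the arm or the gripper's body presses on something with over 40 N, if the wrist force passes 120 N, or if a joint passes its speed limit or range.

## Robot

A 6-joint arm with a two-finger parallel gripper is mounted at the origin on the work surface. World frame = base frame: x ahead of the robot, y to its left, z up, the work surface at z = 0. Lengths are in m, angles in rad, forces in N, time in s.
With the tool pointing down it reaches from about 0.4 to 0.825 m from the base axis. Payload 7 kg.
Tool frame: the origin (TCP) lies at the centre of the arm's flange, where the gripper is bolted on; the fingertips stand 178 mm ahead of it and the grasp point (between the pads) lies 159 mm ahead of it; z points along the fingers, y is the direction in which the jaws open and shut (so a half turn about z gives the same grasp; the last joint's range is limited). The gripper opens to 88 mm and grips with 3 to 60 N. Pads are 19 mm wide; open, the fingers measure 130 mm over their backs; the gripper's body (78 mm by 193 mm) begins 47 mm behind the grasp point.
Start: joints at [1.607, 0.359, 0.012, 0, -1.224, -0.288], TCP at [0.168, 0.654, 0.405] pointing down, gripper open.
Joint ranges: [-3.07, 3.07], [-1.43, 2.12], [-1.02, 1.25], [-3.03, 1.67], [-3.05, -0], [-3.03, 3.03]. Speed limits (rad/s): [2.39, 2.39, 3.01, 3.14, 3.14, 3.14].

## Interface

Orientations are given as [roll, pitch, yaw] about the fixed x, y, z axes, in that order (R = Rz(yaw) Ry(pitch) Rx(roll)).
In Python, from station import * gives the robot as it stands.
- The arm moves only by the tool send_rows, never from a script. Its argument "motion" is a list of rows, each an object with "offset": the shift along the tool's x, y, z in cm, a list of three; "turn": the turn about the tool's z in degrees. In form: [{"offset": [x, y, z], "turn": turn}, ...]. A call has 1 to 8 rows; each row is the pose to reach, as a shift and turn from the pose commanded when the call began, along the tool's axes at that moment; what a row does not reach only later rows make up. A row lasts 1/10 s, in which the tool goes at most 50 mm and 8.59 degrees, less where a joint would pass 70% of its speed; a pose out of reach is approached as far as the arm can. A call with a gripper value outside its range is refused whole. "hand" is the opening, from -1 (shut) to 1 (fully open), set as the call begins (left out, the last holds). The fingers move at their own pace and stop on an object; "squeeze" is the grip in N (left out, the last holds). Time passes only in rows, so rows that repeat a pose let the fingers close. It gives the time, the measured TCP pose, the force and the opening at its end, in the units of the state.
- get_state(): the state, without advancing time (a new reading comes with each control period).
- grab_frame(name): name is "side" or "top" or "wrist"; returns a dict with "frame" (400x640x3 uint8, blue, green, red), "range_z" (400x640 float32, m along the optical axis (not along the pixel's ray), 0 where there is no reading), "vertical_fov" (degrees; the focal length in pixels is half the picture's height over the tangent of half this angle, whatever the lens; pixels are square), "cx", "cy" (the principal point, pixels), "k1" (the pictures are not rectified: a ray, as slopes to the right and down, at radius r is drawn at 1 + k1 r^2 times it, then the intrinsics apply), "cam_to_world" (4x4, takes a point from camera to world coordinates). Camera axes: x right, y up, looking along -z (the intrinsics and any distortion apply to the point x, -y, -z); pixel columns grow to the right and rows downward; lengths in m; the calibration is good to about 2 mm. A picture is of the moment at which its call begins.
- job_done(): hands the job in, once; it reports no verdict.
The state is a dict: "t": time; "q": joint angles; "qd": joint speeds; "joint_efforts": joint torques, N m; "eef_pos": TCP position; "ee_rot": TCP orientation; "force": force on the tool from outside, world axes, zero at the start; "moment": the same for the moment, N m; "width": finger opening in m.
Only numpy, scipy, OpenCV 4.12 (cv2) and the standard library are available. Lean on these libraries where they do the work, as an engineer would, in place of code of your own. Each camera call takes 0.05 s, during which the arm holds its last target. There are 200 camera calls.

## Working session

There is one attempt and no reset: what is moved stays moved. The work goes in short steps, Python scripts to look and compute and a tool call to move; the robot and the scene stay as the last step left them, time stands still between calls to the robot, and variables do not carry over. Pictures are saved under pics/ and viewed, about 12 in all and at most 16, crops included, and the job is handed in when it is done.

Besides the shell and the picture viewer there is one more tool, called by a JSON object that holds its "fn" and its "kwargs". send_rows: Moves the arm, as the interface text tells. Its arguments: {"type":"object","properties":{"motion":{"type":"array"},"hand":{"type":"number"},"squeeze":{"type":"number"}},"required":["motion"]}

```bash
mkdir -p pics; cat > h.py <<'E'
from station import *
import numpy as np, cv2
def K(f):
    h=f["frame"].shape[0]; fl=h/2/np.tan(np.radians(f["vertical_fov"])/2)
    return np.array([[fl,0,f["cx"]],[0,fl,f["cy"]],[0,0,1]]), np.array([f["k1"],0,0,0,0.])
def rays(f,uv):
    k,d=K(f); p=cv2.undistortPoints(np.float64(uv).reshape(-1,1,2),k,d)[:,0]
    c=np.c_[p[:,0],-p[:,1],-np.ones(len(p))]; T=np.array(f["cam_to_world"])
    return T[:3,3], c@T[:3,:3].T
def onplane(f,uv,z):
    o,r=rays(f,uv); return o+r*((z-o[2])/r[:,2])[:,None]
def cloud(f):
    h,w=f["range_z"].shape; u,v=np.meshgrid(np.arange(w),np.arange(h))
    o,r=rays(f,np.c_[u.ravel(),v.ravel()]); return (o+r*f["range_z"].reshape(-1,1)).reshape(h,w,3)
E
python3 - <<'E'
from h import *
for n in("top","side"):
    f=grab_frame(n); cv2.imwrite(f"pics/{n}0.png",f["frame"]); np.save(f"pics/{n}0.npy",cloud(f)); print(n,f["k1"],f["vertical_fov"],np.round(f["cam_to_world"],3).tolist())
print(get_state())
E
```

```text
top -0.11688154680214954 49.85444927961225 [[-0.003, 0.992, -0.124, 0.409], [-1.0, -0.005, -0.022, -0.017], [-0.022, 0.123, 0.992, 0.965], [0.0, 0.0, 0.0, 1.0]]
side 0.018749921083123816 57.61522506484952 [[-0.86, 0.366, -0.356, 0.23], [-0.51, -0.6, 0.616, 0.499], [0.012, 0.711, 0.703, 0.609], [0.0, 0.0, 0.0, 1.0]]
{'t': 0.1, 'q': array([ 1.60709216e+00,  3.59280992e-01,  1.11341343e-02, -2.71460294e-04,
       -1.22412567e+00, -2.88115538e-01]), 'qd': array([ 0.00180505, -0.00021745,  0.00153448,  0.00144563,  0.00060212,
        0.00046591]), 'joint_efforts': array([-1.83755961e-03, -5.84161019e+01,  2.93753028e+01,  7.01552957e+00,
        1.00952139e-02, -4.80726499e-05]), 'eef_pos': array([0.1681445 , 0.65352945, 0.40383792]), 'ee_rot': array([ 3.14010478e+00, -1.74803693e-04, -2.51911997e-01]), 'force': array([ 0.82724679, -0.02693235, -0.51903586]), 'moment': array([-0.04392106, -0.00958705,  0.00402426]), 'width': 0.08770728535349921}
```

View pics/top0.png

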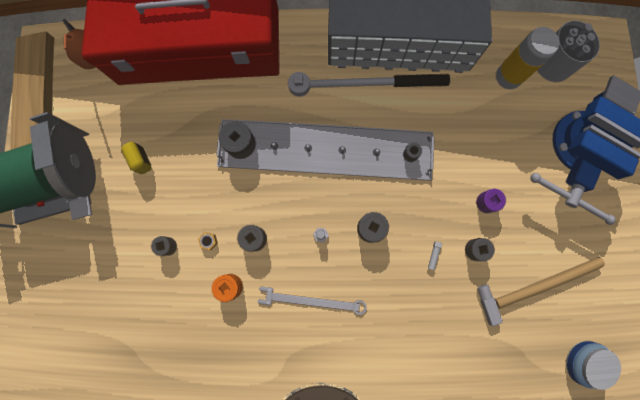

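View pics/side0.png

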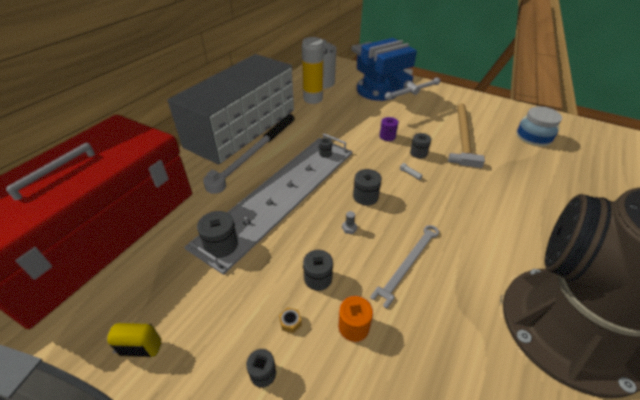

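The top view has up = +x and left = +y. The black loose sockets are at (163,246), (251,238), (373,227) and (480,250). Lookalikes are the orange one at (227,288), which is not wanted, the purple one at (491,201), which is not wanted, and the nut (208,241), bolt (321,236) and pin (435,256). The tray has the largest at (236,138) and the smallest at (414,152). The free posts are at (274,146), (308,148), (343,150) and (377,152).

```bash
cat >> h.py <<'E'
def sock(P,uv,R=45):
    """top-disc of the socket around pixel uv: height, min enclosing circle of top points"""
    u,v=uv; W=P[v-R:v+R,u-R:u+R].reshape(-1,3)
    c0=P[v-12:v+13,u-12:u+13].reshape(-1,3); zt=np.percentile(c0[:,2],80)
    m=(abs(W[:,2]-zt)<.004)&(np.hypot(*(W[:,:2]-np.median(c0[:,:2],0)).T)<.05)
    (x,y),r=cv2.minEnclosingCircle(W[m][:,:2].astype(np.float32)); return zt,x,y,2*r,m.sum()
E
python3 - <<'E'
from h import *
P=np.load("pics/top0.npy"); S=np.load("pics/side0.npy")
for uv in [(163,244),(251,236),(373,225),(480,249),(236,136),(414,151),(227,287),(491,200)]: print(uv,np.round(sock(P,uv),4))
for uv in [(261,358),(318,262),(367,180),(420,140),(217,226),(325,145)]: print('side',uv,np.round(sock(S,uv),4))
for uv in [(274,146),(308,148),(343,150),(377,152)]:
    u,v=uv; W=P[v-8:v+9,u-8:u+9].reshape(-1,3); m=W[:,2]>.016; print(uv,W[m].mean(0).round(4),m.sum(),W[:,2].max().round(4), np.median(W[:,2]).round(4))
for uv in [(208,241),(321,236),(435,256),(290,190),(330,330)]: print(P[uv[1],uv[0]].round(3))
# crop
im=cv2.imread("pics/top0.png"); cv2.imwrite("pics/crop0.png",cv2.resize(im[110:310,140:520],None,fx=2.1,fy=2.1,interpolation=cv2.INTER_CUBIC))
E
```

```text
(163, 244) [4.960e-02 4.207e-01 3.483e-01 4.500e-02 2.250e+02]
(251, 236) [6.050e-02 4.381e-01 1.494e-01 5.640e-02 4.330e+02]
(373, 225) [ 6.580e-02  4.601e-01 -1.116e-01  6.410e-02  6.240e+02]
(480, 249) [ 5.530e-02  4.112e-01 -3.451e-01  5.100e-02  3.240e+02]
(236, 136) [7.460e-02 6.562e-01 1.839e-01 7.240e-02 7.270e+02]
(414, 151) [ 4.680e-02  6.289e-01 -2.045e-01  3.700e-02  1.320e+02]
(227, 287) [6.070e-02 3.325e-01 2.021e-01 5.740e-02 4.610e+02]
(491, 200) [ 5.520e-02  5.184e-01 -3.758e-01  5.140e-02  3.320e+02]
side (261, 358) [4.870e-02 4.201e-01 3.494e-01 4.380e-02 5.060e+02]
side (318, 262) [5.900e-02 4.382e-01 1.507e-01 5.740e-02 5.280e+02]
side (367, 180) [ 6.370e-02  4.601e-01 -1.094e-01  6.400e-02  3.720e+02]
side (420, 140) [ 5.190e-02  4.106e-01 -3.426e-01  5.120e-02  1.670e+02]
side (217, 226) [7.280e-02 6.550e-01 1.863e-01 7.130e-02 7.010e+02]
side (325, 145) [ 3.500e-02  6.293e-01 -2.225e-01  8.040e-02  7.300e+01]
(274, 146) [0.6498 0.1067 0.0211] 11 0.0233 0.0051
(308, 148) [0.6106 0.0222 0.1555] 14 0.9648 0.0052
(343, 150) [ 0.568  -0.0389  0.3114] 13 0.9648 0.0053
(377, 152) [ 0.633  -0.1266  0.0207] 12 0.0265 0.0054
[0.432 0.249 0.021]
[ 0.442 -0.002  0.048]
[ 0.398 -0.251  0.017]
[0.548 0.069 0.002]
[ 0.237 -0.02  -0.   ]
```

View pics/crop0.png

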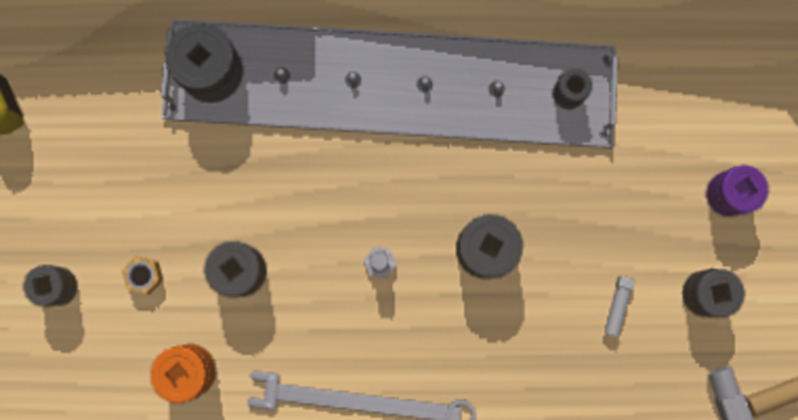

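All four loose sockets stand drive side up. By measured diameter they are A at (0.4205, 0.349), C at (0.438, 0.150), D at (0.460, -0.1105) and B at (0.411, -0.344). The largest stands at +y. I'll grip with the jaws across the tray (tool yaw about -1.641) and start with A.

{"fn": "send_rows", "kwargs": {"motion": [{"offset": [2,1.5,0],"turn": 4},{"offset": [32,23.2,0],"turn": 79.6},{"offset": [32,23.2,0],"turn": 79.6},{"offset": [32,23.2,0],"turn": 79.6},{"offset": [32,23.2,0],"turn": 79.6},{"offset": [32,23.2,0],"turn": 79.6},{"offset": [32,23.2,0],"turn": 79.6},{"offset": [32,23.2,0],"turn": 79.6}], "hand": 1, "squeeze": 40}}

```text
t: 0.9
eef_pos: [0.4081, 0.363, 0.4046]
ee_rot: [3.141, -0.0, -1.377]
force: [0.2, 0.7, 0.7]
width: 0.0877
```

```bash
cat >> h.py <<'E'
def go(x,y,z,yaw=-1.641):
    s=get_state(); p=s["eef_pos"]; a=s["ee_rot"][2]; d=np.array([x,y,z])-p
    print("p",p.round(4),"yaw",round(a,4),"w",round(s["width"],4),"F",np.round(s["force"],1),"t",round(s["t"],2))
    print("offset cm",np.round(100*np.array([d[0]*np.cos(a)+d[1]*np.sin(a), d[0]*np.sin(a)-d[1]*np.cos(a), -d[2]]),2),"turn",round(np.degrees(a-yaw),2))
E
python3 -c "
from h import *
go(.4205,.349,.36)"
```

```text
p [0.4081 0.363  0.4046] yaw -1.3774 w 0.0877 F [0.2 0.7 0.7] t 0.9
offset cm [ 1.61 -0.95  4.46] turn 15.1
```

{"fn": "send_rows", "kwargs": {"motion": [{"offset": [1.6,-0.95,4.5],"turn": 15.3},{"offset": [1.6,-0.95,4.5],"turn": 15.3},{"offset": [1.6,-0.95,4.5],"turn": 15.3},{"offset": [1.6,-0.95,4.5],"turn": 15.3}]}}

```text
t: 1.3
eef_pos: [0.42, 0.3514, 0.36]
ee_rot: [-3.141, 0.0, -1.635]
force: [0.8, 0.4, -0.6]
width: 0.0879
```

```bash
python3 - <<'E'
from h import *
f=grab_frame("wrist"); cv2.imwrite("pics/w1.png",f["frame"]); P=cloud(f); np.save("pics/w1.npy",P)
print(np.round(f["cam_to_world"],3).tolist())
m=abs(P[...,2]-.049)<.004
n,l,st,c=cv2.connectedComponentsWithStats(m.astype(np.uint8))
for i in range(1,n):
    if st[i,4]>300: (x,y),r=cv2.minEnclosingCircle(P[l==i][:,:2].astype(np.float32)); print(c[i].round(),st[i,4],round(x,4),round(y,4),round(2*r,4),P[l==i][:,2].mean())
go(.4205,.349,.189)
E
```

```text
[[-0.998, -0.061, -0.021, 0.415], [0.064, -0.954, -0.291, 0.274], [-0.002, -0.292, 0.956, 0.339], [0.0, 0.0, 0.0, 1.0]]
[91. 44.] 439 0.6473 0.1907 0.0687 0.04901132669086533
[321. 187.] 921 0.421 0.3504 0.0427 0.04781316968408457
p [0.4198 0.3517 0.3603] yaw -1.6347 w 0.0879 F [-0.7  0.1  0.3] t 1.35
offset cm [ 0.26 -0.08 17.13] turn 0.36
```

View pics/w1.png

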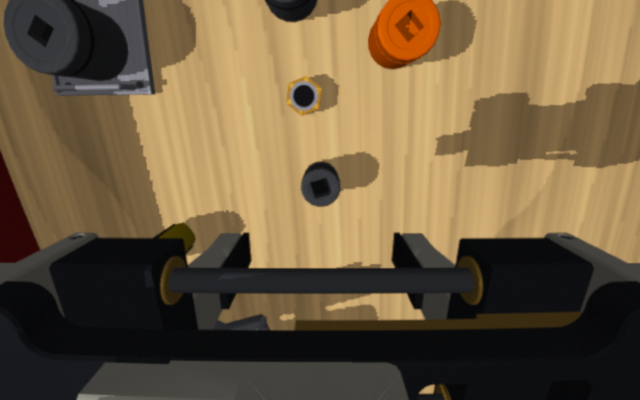

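The wrist view shows A at (321,187), 43 mm across, with its top at about 48 mm. That agrees with the other cameras to within 2 mm. The nut at (303,96) and the orange socket at (405,30) are clear of the jaws. I'm going down.

{"fn": "send_rows", "kwargs": {"motion": [{"offset": [0.15,-0.1,4],"turn": 0.35},{"offset": [0.15,-0.1,8],"turn": 0.35},{"offset": [0.15,-0.1,12],"turn": 0.35},{"offset": [0.15,-0.1,14.5],"turn": 0.35},{"offset": [0.15,-0.1,16.2],"turn": 0.35},{"offset": [0.15,-0.1,17.1],"turn": 0.35},{"offset": [0.15,-0.1,17.1],"turn": 0.35}]}}

```text
t: 2.05
eef_pos: [0.4204, 0.35, 0.1881]
ee_rot: [3.141, -0.001, -1.643]
force: [-0.2, -0.5, -0.5]
width: 0.0877
```

{"fn": "send_rows", "kwargs": {"motion": [{"offset": [0,0,0],"turn": 0},{"offset": [0,0,0],"turn": 0},{"offset": [0,0,0],"turn": 0},{"offset": [0,0,0],"turn": 0},{"offset": [0,0,0],"turn": 0},{"offset": [0,0,0],"turn": 0}], "hand": -1, "squeeze": 40}}

```text
t: 2.65
eef_pos: [0.4208, 0.3495, 0.1889]
ee_rot: [-3.141, 0.0, -1.645]
force: [-0.0, 0.3, -0.4]
width: 0.0449
```

```bash
python3 -c "
from h import *
go(.633,-.127,.36)"
```

```text
p [0.4208 0.3495 0.1889] yaw -1.6448 w 0.0449 F [-0.   0.3 -0.4] t 2.65
offset cm [ 45.95 -24.69 -17.11] turn -0.22
```

{"fn": "send_rows", "kwargs": {"motion": [{"offset": [0,0,0],"turn": 0},{"offset": [0,0,0],"turn": 0},{"offset": [0,0,0],"turn": 0}]}}

```text
t: 2.95
eef_pos: [0.4208, 0.3495, 0.1888]
ee_rot: [-3.141, 0.0, -1.645]
force: [0.6, -0.6, 3.0]
width: 0.0405
```

{"fn": "send_rows", "kwargs": {"motion": [{"offset": [0,0,-1],"turn": 0},{"offset": [0,0,-3],"turn": 0},{"offset": [0,0,-6],"turn": 0},{"offset": [0,0,-9],"turn": 0},{"offset": [0,0,-12],"turn": 0},{"offset": [0,0,-14],"turn": 0},{"offset": [0,0,-15],"turn": 0}]}}

```text
t: 3.65
eef_pos: [0.4207, 0.3495, 0.341]
ee_rot: [-3.14, 0.002, -1.645]
force: [0.0, 1.0, -3.4]
width: 0.0399
```

```bash
python3 -c "
from h import *
go(.633,-.02,.34)"
```

```text
p [0.4207 0.3495 0.341 ] yaw -1.6447 w 0.0399 F [ 0.   1.  -3.4] t 3.65
offset cm [ 35.28 -23.9    0.1 ] turn -0.21
```

{"fn": "send_rows", "kwargs": {"motion": [{"offset": [1.7,-1.2,0],"turn": 0},{"offset": [5,-3.4,0],"turn": 0},{"offset": [9,-6,0],"turn": 0},{"offset": [13,-8.8,0],"turn": 0},{"offset": [17,-11.5,0],"turn": 0},{"offset": [21,-14.2,0],"turn": 0},{"offset": [25,-17,0],"turn": 0},{"offset": [29,-19.7,0],"turn": 0}]}}

```text
t: 4.45
eef_pos: [0.5961, 0.0438, 0.3379]
ee_rot: [3.14, -0.0, -1.645]
force: [0.8, 2.1, -2.7]
width: 0.0402
```

```bash
python3 -c "
from h import *
go(.633,-.127,.34)"
```

```text
p [0.5961 0.0438 0.3379] yaw -1.6448 w 0.0402 F [ 0.8  2.1 -2.7] t 4.45
offset cm [16.76 -4.94 -0.21] turn -0.22
```

{"fn": "send_rows", "kwargs": {"motion": [{"offset": [4,-1.2,0],"turn": -0.2},{"offset": [8,-2.4,0],"turn": -0.2},{"offset": [12,-3.6,0],"turn": -0.2},{"offset": [15,-4.5,0],"turn": -0.2},{"offset": [16.7,-4.9,0],"turn": -0.2},{"offset": [16.7,-4.9,0],"turn": -0.2}]}}

```text
t: 5.05
eef_pos: [0.632, -0.1265, 0.3374]
ee_rot: [3.139, -0.0, -1.644]
force: [-0.9, 0.4, -3.0]
width: 0.04
```

```bash
cat >> h.py <<'E'
def look(name,zlo=.0165,zhi=.026):
    f=grab_frame("wrist"); cv2.imwrite(f"pics/{name}.png",f["frame"]); P=cloud(f)
    m=((P[...,2]>zlo)&(P[...,2]<zhi)&(f["range_z"]>.05)).astype(np.uint8)
    n,l,st,c=cv2.connectedComponentsWithStats(m)
    for i in range(1,n):
        if st[i,4]>25:
            Q=P[l==i]; (x,y),r=cv2.minEnclosingCircle(Q[:,:2].astype(np.float32)); print("blob",c[i].round(),st[i,4],"circ",round(x,4),round(y,4),"d",round(2*r,4),"mean",Q.mean(0).round(4),"zmax",Q[:,2].max().round(4))
    return f,P
E
python3 - <<'E'
from h import *
look("w2")
go(.633,-.127,.30)
E
```

```text
blob [118. 119.] 2075 circ 0.8332 -0.1948 d 0.2577 mean [ 0.8349 -0.2095  0.0206] zmax 0.026
blob [158. 134.] 2920 circ 0.7932 -0.1883 d 0.2204 mean [ 0.7961 -0.1927  0.0216] zmax 0.026
blob [131.  93.] 439 circ 0.8119 -0.2336 d 0.1287 mean [ 0.8118 -0.2368  0.0243] zmax 0.026
blob [458. 181.] 231 circ 0.4701 -0.115 d 0.06 mean [ 0.4843 -0.1232  0.0213] zmax 0.026
blob [319. 188.] 41 circ 0.6342 -0.1252 d 0.0075 mean [ 0.6339 -0.1259  0.0198] zmax 0.0217
p [ 0.632  -0.1253  0.3376] yaw -1.6433 w 0.0404 F [ 0.2  0.2 -2.1] t 5.1
offset cm [ 0.17 -0.12  3.76] turn -0.13
```

View pics/w2.png

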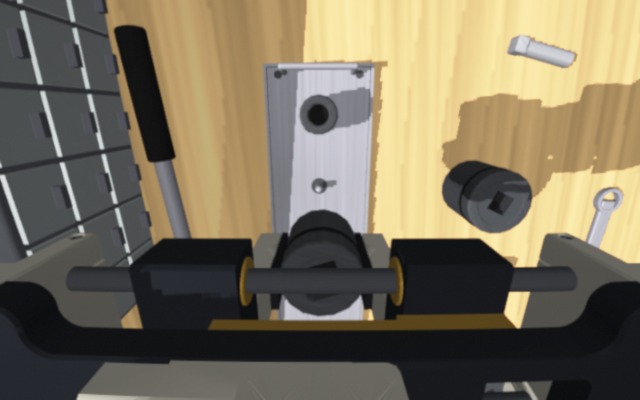

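The wrist view shows A held (socket at 320,250) and its post at (319,188), at about (0.634, -0.1255). The smallest is just beyond, at (318,113). The TCP needs to shift about +2 mm in x, then go down.

{"fn": "send_rows", "kwargs": {"motion": [{"offset": [0.05,-0.2,2],"turn": -0.1},{"offset": [0.05,-0.2,5],"turn": -0.1},{"offset": [0.05,-0.2,8],"turn": -0.1},{"offset": [0.05,-0.2,10],"turn": -0.1},{"offset": [0.05,-0.2,11],"turn": -0.1},{"offset": [0.05,-0.2,11],"turn": -0.1}]}}

```text
t: 5.7
eef_pos: [0.6338, -0.1241, 0.2272]
ee_rot: [3.139, -0.0, -1.639]
force: [-0.3, 0.6, -3.1]
width: 0.0399
```

```bash
python3 - <<'E'
from h import *
go(.6338,-.1264,.195)
f,P=look("w3",.05,.080)
cv2.imwrite("pics/w3.png",f["frame"])
go(.6338,-.1264,.195)
E
```

```text
p [ 0.6338 -0.1241  0.2272] yaw -1.6385 w 0.0399 F [-0.3  0.6 -3.1] t 5.7
offset cm [ 0.23 -0.02  3.22] turn 0.14
blob [607. 228.] 3348 circ 0.4651 -0.1176 d 0.0532 mean [ 0.4666 -0.1281  0.0602] zmax 0.0646
blob [321. 238.] 2806 circ 0.6331 -0.1334 d 0.072 mean [ 0.6328 -0.137   0.0667] zmax 0.08
blob [326. 265.] 118 circ 0.6327 -0.1228 d 0.0152 mean [ 0.6309 -0.1238  0.0726] zmax 0.0737
p [ 0.6344 -0.1243  0.2287] yaw -1.6384 w 0.0402 F [-0.3 -0.  -2.4] t 5.75
offset cm [0.21 0.04 3.37] turn 0.15
```

View pics/w3.png

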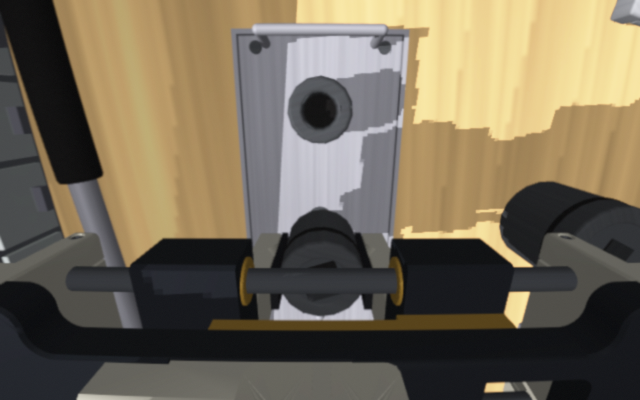

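The post is now hidden under A. The row line is centred and the smallest at (320,108) is well clear. I'm correcting 2 mm along tool x and lowering.

{"fn": "send_rows", "kwargs": {"motion": [{"offset": [0.2,0,0.5],"turn": 0.1},{"offset": [0.2,0,1.3],"turn": 0.1},{"offset": [0.2,0,2.1],"turn": 0.1},{"offset": [0.2,0,2.7],"turn": 0.1},{"offset": [0.2,0,3.1],"turn": 0.1},{"offset": [0.2,0,3.3],"turn": 0.1},{"offset": [0.2,0,3.3],"turn": 0.1}]}}

```text
t: 6.45
eef_pos: [0.6341, -0.1271, 0.1953]
ee_rot: [3.141, -0.0, -1.641]
force: [-0.0, 0.3, -3.4]
width: 0.0399
```

{"fn": "send_rows", "kwargs": {"motion": [{"offset": [0,0,0.1],"turn": 0},{"offset": [0,0,0.2],"turn": 0},{"offset": [0,0,0.2],"turn": 0}]}}

```text
t: 6.75
eef_pos: [0.6341, -0.1271, 0.1937]
ee_rot: [-3.141, 0.0, -1.641]
force: [-0.7, -0.2, -2.1]
width: 0.0402
```

{"fn": "send_rows", "kwargs": {"motion": [{"offset": [0,0,0.1],"turn": 0},{"offset": [0,0,0.1],"turn": 0}]}}

```text
t: 6.95
eef_pos: [0.6342, -0.1271, 0.1929]
ee_rot: [-3.141, -0.0, -1.641]
force: [0.2, 0.6, -0.8]
width: 0.0402
```

{"fn": "send_rows", "kwargs": {"motion": [{"offset": [0,0,0.07],"turn": 0},{"offset": [0,0,0.07],"turn": 0}]}}

```text
t: 7.15
eef_pos: [0.6342, -0.127, 0.1928]
ee_rot: [-3.141, -0.0, -1.641]
force: [-1.9, -0.1, 5.0]
width: 0.0401
```

{"fn": "send_rows", "kwargs": {"motion": [{"offset": [0,0,0],"turn": 0},{"offset": [0,0,0],"turn": 0},{"offset": [0,0,0],"turn": 0},{"offset": [0,0,0],"turn": 0}], "hand": 0.5}}

```text
t: 7.55
eef_pos: [0.6341, -0.1271, 0.1918]
ee_rot: [3.142, -0.0, -1.641]
force: [0.9, -0.2, -0.3]
width: 0.0638
```

{"fn": "send_rows", "kwargs": {"motion": [{"offset": [0,0,-2],"turn": 0},{"offset": [0,0,-5],"turn": 0},{"offset": [0,0,-9],"turn": 0},{"offset": [0,0,-13],"turn": 0},{"offset": [0,0,-16],"turn": 0},{"offset": [0,0,-17],"turn": 0},{"offset": [0,0,-17],"turn": 0}]}}

```text
t: 8.25
eef_pos: [0.6344, -0.1271, 0.3638]
ee_rot: [-3.138, 0.0, -1.641]
force: [-0.0, 0.6, 0.4]
width: 0.0656
```

```bash
cat >> h.py <<'E'
def tops(name,z,d,tol=.005):
    """wrist view: top discs near height z and diameter d"""
    f=grab_frame("wrist"); cv2.imwrite(f"pics/{name}.png",f["frame"]); P=cloud(f)
    m=(abs(P[...,2]-z)<tol).astype(np.uint8); m=cv2.morphologyEx(m,cv2.MORPH_OPEN,np.ones((3,3)))
    n,l,st,c=cv2.connectedComponentsWithStats(m)
    for i in range(1,n):
        Q=P[l==i]; (x,y),r=cv2.minEnclosingCircle(Q[:,:2].astype(np.float32))
        if abs(2*r-d)<.012 and st[i,4]>100: print("top",c[i].round(),st[i,4],"c",round(x,4),round(y,4),"d",round(2*r,4),"z",np.median(Q[:,2]).round(4))
    return f,P
E
python3 - <<'E'
from h import *
tops("w4",.053,.043)
go(.411,-.343,.36)
E
```

```text
top [464. 179.] 227 c 0.4771 -0.1219 d 0.0491 z 0.0528
top [323. 189.] 904 c 0.6343 -0.1261 d 0.0427 z 0.0519
p [ 0.6339 -0.127   0.3619] yaw -1.6415 w 0.0656 F [ 0.4 -1.4 -0.7] t 8.3
offset cm [23.12 20.71  0.19] turn -0.03
```

View pics/w4.png

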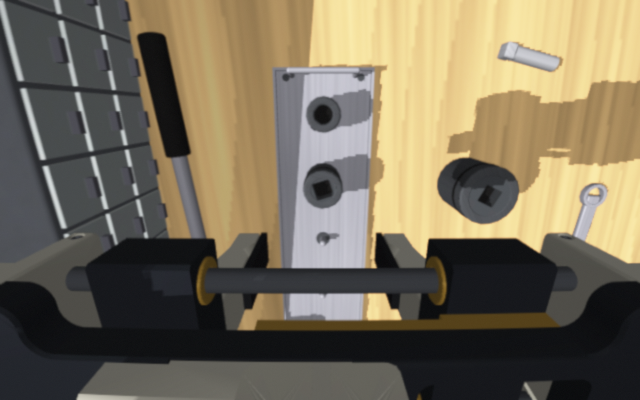

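A stands over its post: seen centre (0.6343, -0.1261), post (0.634, -0.1255), top at 52 mm as it should be. Next is B.

{"fn": "send_rows", "kwargs": {"motion": [{"offset": [2,1.8,0],"turn": 0},{"offset": [5.3,4.8,0],"turn": 0},{"offset": [9,8.1,0],"turn": 0},{"offset": [12.7,11.4,0],"turn": 0},{"offset": [16.4,14.7,0],"turn": 0},{"offset": [20,18,0],"turn": 0},{"offset": [23.1,20.7,0],"turn": 0},{"offset": [23.1,20.7,0],"turn": 0}], "hand": 0.75}}

```text
t: 9.1
eef_pos: [0.4077, -0.3449, 0.36]
ee_rot: [3.138, 0.001, -1.645]
force: [0.3, -0.3, 0.1]
width: 0.0765
```

```bash
python3 - <<'E'
from h import *
tops("w5",.053,.050)
go(.411,-.343,.191)
E
```

```text
top [213. 168.] 1479 c 0.5177 -0.3751 d 0.0498 z 0.053
top [317. 189.] 1389 c 0.4112 -0.3443 d 0.0501 z 0.0528
p [ 0.4092 -0.3441  0.3601] yaw -1.6451 w 0.0767 F [ 0.6  0.8 -0.1] t 9.15
offset cm [-0.12 -0.17 16.91] turn -0.23
```

View pics/w5.png

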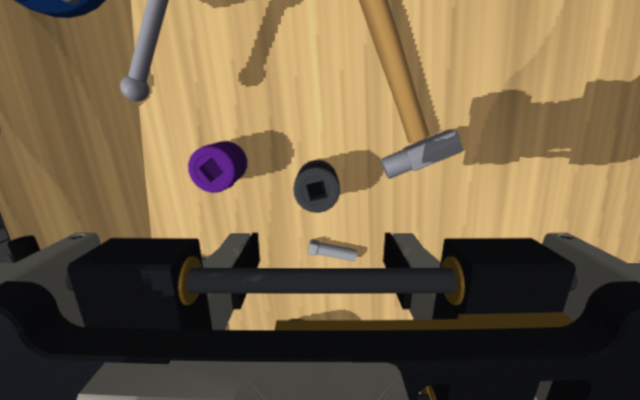

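B is at (317,189), measured (0.4112, -0.3443) and 50 mm across. The purple one at (216,167), the hammer head at (388,165) and the pin at (333,250) are clear of the jaws.

{"fn": "send_rows", "kwargs": {"motion": [{"offset": [0,-0.2,4],"turn": -0.2},{"offset": [0,-0.2,8],"turn": -0.2},{"offset": [0,-0.2,12],"turn": -0.2},{"offset": [0,-0.2,14.5],"turn": -0.2},{"offset": [0,-0.2,16.2],"turn": -0.2},{"offset": [0,-0.2,16.9],"turn": -0.2},{"offset": [0,-0.2,16.9],"turn": -0.2}]}}

```text
t: 9.85
eef_pos: [0.4134, -0.3424, 0.1913]
ee_rot: [3.138, 0.001, -1.637]
force: [-0.2, -0.2, -0.6]
width: 0.0767
```

{"fn": "send_rows", "kwargs": {"motion": [{"offset": [0,0,0],"turn": 0},{"offset": [0,0,0],"turn": 0},{"offset": [0,0,0],"turn": 0},{"offset": [0,0,0],"turn": 0},{"offset": [0,0,0],"turn": 0},{"offset": [0,0,0],"turn": 0},{"offset": [0,0,0],"turn": 0}], "hand": -1}}

```text
t: 10.55
eef_pos: [0.4128, -0.343, 0.1936]
ee_rot: [3.141, 0.0, -1.638]
force: [-2.9, 0.4, 6.9]
width: 0.0474
```

```bash
python3 -c "
from h import *
go(.638,-.05,.341)"
```

```text
p [ 0.4128 -0.343   0.1936] yaw -1.6379 w 0.0474 F [-2.9  0.4  6.9] t 10.55
offset cm [-30.75 -20.5  -14.74] turn 0.18
```

{"fn": "send_rows", "kwargs": {"motion": [{"offset": [0,0,-1],"turn": 0},{"offset": [0,0,-3],"turn": 0},{"offset": [0,0,-6],"turn": 0},{"offset": [0,0,-9],"turn": 0},{"offset": [0,0,-12],"turn": 0},{"offset": [0,0,-14],"turn": 0},{"offset": [0,0,-15],"turn": 0}]}}

```text
t: 11.25
eef_pos: [0.4135, -0.3431, 0.3454]
ee_rot: [-3.138, -0.001, -1.638]
force: [0.2, 0.6, -2.8]
width: 0.0471
```

{"fn": "send_rows", "kwargs": {"motion": [{"offset": [-2,-1.4,0],"turn": 0.2},{"offset": [-6,-4,0],"turn": 0.2},{"offset": [-10,-6.7,0],"turn": 0.2},{"offset": [-14,-9.4,0],"turn": 0.2},{"offset": [-18,-12,0],"turn": 0.2},{"offset": [-22,-14.7,0],"turn": 0.2},{"offset": [-26,-17.3,0],"turn": 0.2},{"offset": [-29,-19.3,0],"turn": 0.2}]}}

```text
t: 12.05
eef_pos: [0.6264, -0.0641, 0.342]
ee_rot: [3.14, 0.0, -1.64]
force: [0.1, -1.7, -3.4]
width: 0.0471
```

```bash
python3 -c "
from h import *
go(.638,-.048,.341)"
```

```text
p [ 0.6264 -0.0641  0.342 ] yaw -1.6404 w 0.0471 F [ 0.1 -1.7 -3.4] t 12.05
offset cm [-1.69 -1.05  0.1 ] turn 0.04
```

{"fn": "send_rows", "kwargs": {"motion": [{"offset": [-1,-0.6,0],"turn": 0},{"offset": [-1.7,-1,0],"turn": 0},{"offset": [-1.7,-1,0],"turn": 0},{"offset": [-1.7,-1,0],"turn": 0}]}}

```text
t: 12.45
eef_pos: [0.6358, -0.0512, 0.3427]
ee_rot: [3.141, -0.0, -1.642]
force: [-0.5, -1.0, -3.0]
width: 0.0475
```

```bash
python3 - <<'E'
from h import *
f,P=look("w6")
go(.638,-.048,.30)
import time
for k in range(3): look("w6b",.0165,.024)if k==0 else None; go(.638,-.048,.30)
E
```

```text
blob [121. 111.] 1868 circ 0.8412 -0.1334 d 0.2336 mean [ 0.8376 -0.143   0.0206] zmax 0.026
blob [159. 115.] 3711 circ 0.8015 -0.1227 d 0.2476 mean [ 0.7976 -0.135   0.0214] zmax 0.026
blob [319.  51.] 51 circ 0.6287 -0.1909 d 0.0265 mean [ 0.6287 -0.1865  0.0212] zmax 0.0258
blob [461. 118.] 244 circ 0.4721 -0.1116 d 0.0606 mean [ 0.4874 -0.1137  0.0214] zmax 0.026
blob [318. 189.] 40 circ 0.6398 -0.0473 d 0.0076 mean [ 0.6395 -0.048   0.0196] zmax 0.0217
blob [483. 217.] 80 circ 0.4494 0.0007 d 0.0196 mean [ 0.4534 -0.0024  0.0215] zmax 0.0258
blob [123. 314.] 34 circ 0.9058 0.1005 d 0.0173 mean [0.9055 0.1009 0.0215] zmax 0.0256
p [ 0.6358 -0.0514  0.3429] yaw -1.6424 w 0.0472 F [-0.9 -0.7 -3.7] t 12.5
offset cm [-0.36 -0.2   4.29] turn -0.08
blob [122. 110.] 1565 circ 0.8415 -0.1333 d 0.234 mean [ 0.8373 -0.1439  0.0197] zmax 0.024
blob [121.  15.] 49 circ 0.8143 -0.2321 d 0.0282 mean [ 0.8141 -0.2332  0.0226] zmax 0.024
blob [164. 131.] 3042 circ 0.7907 -0.1224 d 0.246 mean [ 0.7964 -0.1197  0.0207] zmax 0.024
blob [128.  45.] 30 circ 0.814 -0.2063 d 0.0186 mean [ 0.8135 -0.207
[... 211 characters left out ...]
0. 119.] 191 circ 0.4711 -0.1114 d 0.0611 mean [ 0.4878 -0.113   0.0203] zmax 0.024
blob [318. 189.] 39 circ 0.6399 -0.0476 d 0.0076 mean [ 0.6396 -0.0481  0.0197] zmax 0.0212
blob [483. 217.] 67 circ 0.4496 0.0007 d 0.0195 mean [ 0.4537 -0.0022  0.0211] zmax 0.024
blob [123. 313.] 26 circ 0.9068 0.101 d 0.0129 mean [0.9067 0.101  0.0203] zmax 0.0239
p [ 0.6358 -0.0515  0.3431] yaw -1.6426 w 0.047 F [-0.5 -0.  -4. ] t 12.55
offset cm [-0.36 -0.19  4.31] turn -0.09
p [ 0.6358 -0.0515  0.3431] yaw -1.6426 w 0.047 F [-0.5 -0.  -4. ] t 12.55
offset cm [-0.36 -0.19  4.31] turn -0.09
p [ 0.6358 -0.0515  0.3431] yaw -1.6426 w 0.047 F [-0.5 -0.  -4. ] t 12.55
offset cm [-0.36 -0.19  4.31] turn -0.09
```

View pics/w6.png

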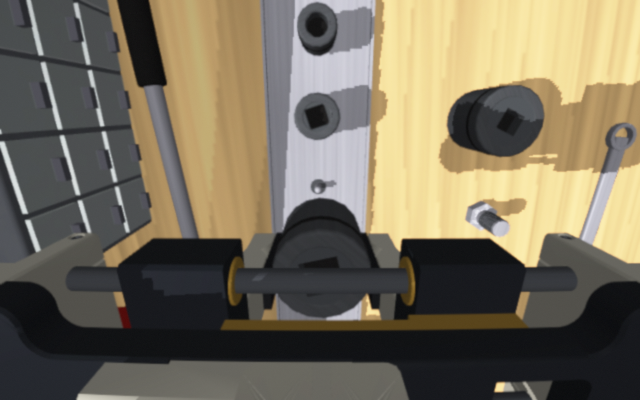

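B is held and its post is at (318,189), world (0.6398, -0.0477), which is 78 mm from A's post as expected. A at (317,116) is standing well. The TCP needs (0.6397, -0.0464), so I shift and lower.

{"fn": "send_rows", "kwargs": {"motion": [{"offset": [-0.5,-0.35,2],"turn": 0},{"offset": [-0.5,-0.35,5],"turn": 0},{"offset": [-0.5,-0.35,8],"turn": 0},{"offset": [-0.5,-0.35,10],"turn": 0},{"offset": [-0.5,-0.35,11],"turn": 0},{"offset": [-0.5,-0.35,11],"turn": 0},{"offset": [-0.5,-0.35,11],"turn": 0}]}}

```text
t: 13.25
eef_pos: [0.6408, -0.046, 0.2341]
ee_rot: [-3.14, -0.0, -1.641]
force: [0.5, 0.0, -2.8]
width: 0.047
```

```bash
python3 -c "
from h import *
go(.6397,-.0464,.199)"
```

```text
p [ 0.6408 -0.046   0.2341] yaw -1.6415 w 0.047 F [ 0.5  0.  -2.8] t 13.25
offset cm [0.05 0.1  3.51] turn -0.03
```

{"fn": "send_rows", "kwargs": {"motion": [{"offset": [0,0.1,0.5],"turn": 0},{"offset": [0,0.1,1.3],"turn": 0},{"offset": [0,0.1,2.1],"turn": 0},{"offset": [0,0.1,2.8],"turn": 0},{"offset": [0,0.1,3.2],"turn": 0},{"offset": [0,0.1,3.4],"turn": 0},{"offset": [0,0.1,3.4],"turn": 0}]}}

```text
t: 13.95
eef_pos: [0.6393, -0.0456, 0.1985]
ee_rot: [3.141, -0.0, -1.641]
force: [0.4, 0.1, -3.0]
width: 0.0472
```

{"fn": "send_rows", "kwargs": {"motion": [{"offset": [0,0,0.1],"turn": 0},{"offset": [0,0,0.2],"turn": 0},{"offset": [0,0,0.2],"turn": 0}]}}

```text
t: 14.25
eef_pos: [0.6396, -0.0455, 0.1976]
ee_rot: [-3.141, 0.0, -1.641]
force: [-1.8, 0.0, 0.9]
width: 0.0467
```

{"fn": "send_rows", "kwargs": {"motion": [{"offset": [0.05,0,-0.1],"turn": 0},{"offset": [0.1,0,-0.1],"turn": 0},{"offset": [0.1,0,0],"turn": 0},{"offset": [0.1,0,0.1],"turn": 0},{"offset": [0.1,0,0.1],"turn": 0}]}}

```text
t: 14.75
eef_pos: [0.6393, -0.0466, 0.1975]
ee_rot: [-3.141, -0.0, -1.641]
force: [-4.7, 0.9, 11.6]
width: 0.0473
```

Contact (+12 N). I'm releasing and rising.

{"fn": "send_rows", "kwargs": {"motion": [{"offset": [0,0,-0.05],"turn": 0},{"offset": [0,0,-0.05],"turn": 0},{"offset": [0,0,-0.05],"turn": 0},{"offset": [0,0,-0.05],"turn": 0},{"offset": [0,0,-0.05],"turn": 0}], "hand": 0.7}}

```text
t: 15.25
eef_pos: [0.6393, -0.0466, 0.1963]
ee_rot: [3.141, -0.0, -1.641]
force: [-0.4, -0.5, -0.2]
width: 0.074
```

{"fn": "send_rows", "kwargs": {"motion": [{"offset": [0,0,-2],"turn": 0},{"offset": [0,0,-5],"turn": 0},{"offset": [0,0,-9],"turn": 0},{"offset": [0,0,-13],"turn": 0},{"offset": [0,0,-16],"turn": 0},{"offset": [0,0,-16.5],"turn": 0},{"offset": [0,0,-16.5],"turn": 0}], "hand": 1}}

```text
t: 15.95
eef_pos: [0.6393, -0.0465, 0.3626]
ee_rot: [-3.139, 0.001, -1.641]
force: [-0.8, 0.7, -1.0]
width: 0.0876
```

```bash
python3 - <<'E'
from h import *
tops("w7",.057,.050)
go(.438,.1505,.36)
E
```

```text
top [473. 114.] 294 c 0.4767 -0.1106 d 0.0558 z 0.0578
top [322. 187.] 1407 c 0.6393 -0.0485 d 0.0498 z 0.0569
p [ 0.639  -0.0466  0.3611] yaw -1.6415 w 0.0879 F [ 0.1 -0.2 -0.9] t 16.0
offset cm [-18.24  21.44   0.11] turn -0.03
```

B is within about 1 mm of its post and its top is at 57 mm. Next is C.

{"fn": "send_rows", "kwargs": {"motion": [{"offset": [-1.5,1.8,0],"turn": 0},{"offset": [-4.5,5.3,0],"turn": 0},{"offset": [-7.7,9,0],"turn": 0},{"offset": [-10.9,12.8,0],"turn": 0},{"offset": [-14,16.5,0],"turn": 0},{"offset": [-16.8,19.8,0],"turn": 0},{"offset": [-18.2,21.4,0],"turn": 0},{"offset": [-18.2,21.4,0],"turn": 0}]}}

```text
t: 16.8
eef_pos: [0.4366, 0.1512, 0.3603]
ee_rot: [3.14, -0.001, -1.638]
force: [0.1, 0.6, -0.1]
width: 0.0873
```

```bash
python3 - <<'E'
from h import *
tops("w8",.058,.057)
go(.438,.1505,.194)
E
```

```text
top [82.  9.] 820 c 0.6399 -0.0397 d 0.0473 z 0.0572
top [319. 189.] 1970 c 0.4388 0.1507 d 0.0572 z 0.0578
top [142. 217.] 302 c 0.64 0.1714 d 0.0563 z 0.0583
top [422. 223.] 1156 c 0.3331 0.203 d 0.0574 z 0.0576
p [0.4375 0.1507 0.3604] yaw -1.6386 w 0.0874 F [0.3 0.2 0.8] t 16.85
offset cm [ 0.02 -0.05 16.64] turn 0.14
```

View pics/w8.png

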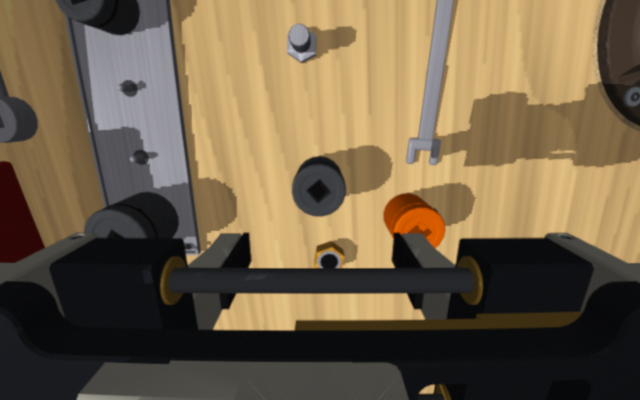

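C is at (319,189), measured (0.4388, 0.1507) and 57 mm across. The orange one at (415,222) is clear, and its top is below the gripper body at grasp height. I'm going down.

{"fn": "send_rows", "kwargs": {"motion": [{"offset": [0,-0.15,4],"turn": 0.1},{"offset": [0,-0.15,8],"turn": 0.1},{"offset": [0,-0.15,12],"turn": 0.1},{"offset": [0,-0.15,14.5],"turn": 0.1},{"offset": [0,-0.15,16],"turn": 0.1},{"offset": [0,-0.15,16.6],"turn": 0.1},{"offset": [0,-0.15,16.6],"turn": 0.1}]}}

```text
t: 17.55
eef_pos: [0.4402, 0.1492, 0.1942]
ee_rot: [3.139, -0.002, -1.644]
force: [0.5, -0.1, 0.4]
width: 0.0876
```

{"fn": "send_rows", "kwargs": {"motion": [{"offset": [0,0,0],"turn": 0},{"offset": [0,0,0],"turn": 0},{"offset": [0,0,0],"turn": 0},{"offset": [0,0,0],"turn": 0},{"offset": [0,0,0],"turn": 0},{"offset": [0,0,0],"turn": 0},{"offset": [0,0,0],"turn": 0}], "hand": -1}}

```text
t: 18.25
eef_pos: [0.44, 0.15, 0.1959]
ee_rot: [3.142, 0.0, -1.643]
force: [-3.0, 0.7, 6.6]
width: 0.0533
```

{"fn": "send_rows", "kwargs": {"motion": [{"offset": [0,0,-1],"turn": 0},{"offset": [0,0,-3],"turn": 0},{"offset": [0,0,-6],"turn": 0},{"offset": [0,0,-9],"turn": 0},{"offset": [0,0,-12],"turn": 0},{"offset": [0,0,-14],"turn": 0},{"offset": [0,0,-15],"turn": 0}]}}

```text
t: 18.95
eef_pos: [0.4401, 0.1499, 0.3476]
ee_rot: [-3.14, 0.002, -1.643]
force: [0.3, 0.6, -3.8]
width: 0.0538
```

```bash
python3 -c "
from h import *
go(.645,.03,.343)"
```

```text
p [0.4401 0.1499 0.3476] yaw -1.643 w 0.0538 F [ 0.3  0.6 -3.8] t 18.95
offset cm [ 10.48 -21.3    0.46] turn -0.11
```

{"fn": "send_rows", "kwargs": {"motion": [{"offset": [0.9,-1.8,0],"turn": -0.1},{"offset": [2.4,-5,0],"turn": -0.1},{"offset": [4.3,-8.8,0],"turn": -0.1},{"offset": [6.2,-12.6,0],"turn": -0.1},{"offset": [8,-16.2,0],"turn": -0.1},{"offset": [9.5,-19.3,0],"turn": -0.1},{"offset": [10.5,-21.3,0],"turn": -0.1},{"offset": [10.5,-21.3,0],"turn": -0.1}]}}

```text
t: 19.75
eef_pos: [0.6466, 0.0282, 0.3432]
ee_rot: [3.139, -0.001, -1.644]
force: [-1.9, -0.2, -3.9]
width: 0.0535
```

```bash
python3 - <<'E'
from h import *
f,P=look("w9",.0165,.024)
go(.6450,.0294,.236)
E
```

```text
blob [122.  75.] 1129 circ 0.843 -0.0936 d 0.1545 mean [ 0.8389 -0.101   0.0197] zmax 0.024
blob [167.  99.] 3207 circ 0.7928 -0.0499 d 0.2371 mean [ 0.7967 -0.0727  0.0206] zmax 0.024
blob [475.  46.] 234 circ 0.4681 -0.1071 d 0.0619 mean [ 0.4862 -0.1024  0.02  ] zmax 0.024
blob [497. 149.] 69 circ 0.4501 0.0017 d 0.0198 mean [4.549e-01 3.000e-04 2.070e-02] zmax 0.0238
blob [322. 188.] 40 circ 0.6449 0.0303 d 0.0082 mean [0.6452 0.0299 0.0196] zmax 0.0217
p [0.6454 0.0289 0.3434] yaw -1.6435 w 0.0535 F [-0.6  0.1 -4. ] t 19.8
offset cm [-0.05  0.04 10.74] turn -0.14
```

View pics/w9.png

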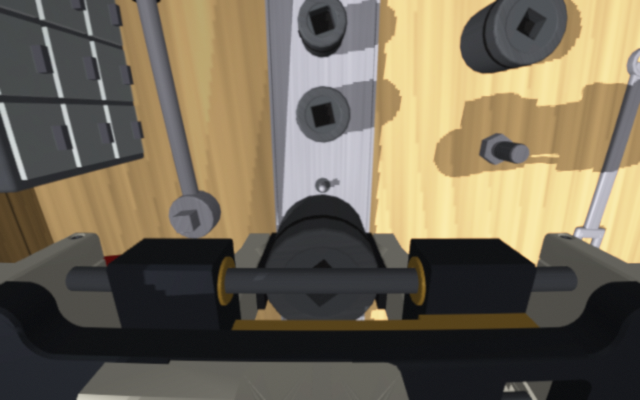

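C is held and its post is at (322,188), world (0.645, 0.030), as predicted. A and B are standing at (322,22) and (323,113). I'm lowering.

{"fn": "send_rows", "kwargs": {"motion": [{"offset": [-0.1,0.05,2],"turn": -0.1},{"offset": [-0.1,0.05,5],"turn": -0.1},{"offset": [-0.1,0.05,8],"turn": -0.1},{"offset": [-0.1,0.05,10],"turn": -0.1},{"offset": [-0.1,0.05,10.7],"turn": -0.1},{"offset": [-0.1,0.05,10.7],"turn": -0.1},{"offset": [-0.1,0.05,10.7],"turn": -0.1}]}}

```text
t: 20.5
eef_pos: [0.6448, 0.0313, 0.2396]
ee_rot: [-3.14, 0.0, -1.639]
force: [-0.6, -0.8, -2.8]
width: 0.0537
```

```bash
python3 -c "
from h import *
go(.6450,.0295,.202)"
```

```text
p [0.6448 0.0313 0.2396] yaw -1.6388 w 0.0537 F [-0.6 -0.8 -2.8] t 20.5
offset cm [ 0.18 -0.03  3.76] turn 0.13
```

{"fn": "send_rows", "kwargs": {"motion": [{"offset": [0.15,0,0.5],"turn": 0.1},{"offset": [0.15,0,1.3],"turn": 0.1},{"offset": [0.15,0,2.1],"turn": 0.1},{"offset": [0.15,0,2.9],"turn": 0.1},{"offset": [0.15,0,3.5],"turn": 0.1},{"offset": [0.15,0,3.8],"turn": 0.1},{"offset": [0.15,0,3.8],"turn": 0.1}]}}

```text
t: 21.2
eef_pos: [0.6444, 0.0294, 0.2002]
ee_rot: [3.141, -0.0, -1.641]
force: [-0.6, -0.4, -3.6]
width: 0.0536
```

{"fn": "send_rows", "kwargs": {"motion": [{"offset": [0,0,0.1],"turn": 0},{"offset": [0,0,0.1],"turn": 0}]}}

```text
t: 21.4
eef_pos: [0.6446, 0.0295, 0.2]
ee_rot: [-3.141, 0.0, -1.641]
force: [-1.6, 0.6, 1.9]
width: 0.0535
```

Contact at z = 0.200, as expected. I'm pressing in a touch more, then releasing.

{"fn": "send_rows", "kwargs": {"motion": [{"offset": [0,0,0.05],"turn": 0},{"offset": [0,0,0.05],"turn": 0}]}}

```text
t: 21.6
eef_pos: [0.6446, 0.0295, 0.1999]
ee_rot: [-3.141, 0.0, -1.641]
force: [-3.6, 0.2, 5.3]
width: 0.0531
```

{"fn": "send_rows", "kwargs": {"motion": [{"offset": [0,0,0],"turn": 0},{"offset": [0,0,0],"turn": 0},{"offset": [0,0,0],"turn": 0},{"offset": [0,0,0],"turn": 0},{"offset": [0,0,0],"turn": 0}], "hand": 0.8}}

```text
t: 22.1
eef_pos: [0.6445, 0.0294, 0.1989]
ee_rot: [-3.141, -0.0, -1.641]
force: [0.2, -1.5, -0.5]
width: 0.0787
```

{"fn": "send_rows", "kwargs": {"motion": [{"offset": [0,0,-2],"turn": 0},{"offset": [0,0,-5],"turn": 0},{"offset": [0,0,-9],"turn": 0},{"offset": [0,0,-13],"turn": 0},{"offset": [0,0,-16],"turn": 0},{"offset": [0,0,-16.3],"turn": 0},{"offset": [0,0,-16.3],"turn": 0}], "hand": 1}}

```text
t: 22.8
eef_pos: [0.6445, 0.0294, 0.3631]
ee_rot: [-3.14, 0.001, -1.641]
force: [-0.0, -0.4, -1.2]
width: 0.0874
```

```bash
python3 - <<'E'
from h import *
tops("w10",.062,.057)
go(.460,-.110,.36)
E
```

```text
top [513.  31.] 3574 c 0.4619 -0.1101 d 0.0652 z 0.0626
top [322. 190.] 1984 c 0.6447 0.0295 d 0.0569 z 0.0618
p [0.6441 0.0294 0.3616] yaw -1.6415 w 0.0873 F [-0.2 -0.3 -0.6] t 22.85
offset cm [15.2  17.38  0.16] turn -0.03
```

C is placed at (0.6447, 0.0295) against its post at (0.645, 0.030), with its top at 62 mm. Next is D.

{"fn": "send_rows", "kwargs": {"motion": [{"offset": [1.5,1.7,0],"turn": 0},{"offset": [4,4.6,0],"turn": 0},{"offset": [7,8,0],"turn": 0},{"offset": [10,11.5,0],"turn": 0},{"offset": [13,14.9,0],"turn": 0},{"offset": [15.2,17.3,0],"turn": 0},{"offset": [15.2,17.3,0],"turn": 0}]}}

```text
t: 23.55
eef_pos: [0.4576, -0.1119, 0.3607]
ee_rot: [3.139, -0.0, -1.644]
force: [0.9, 0.8, -0.3]
width: 0.0875
```

```bash
python3 - <<'E'
from h import *
tops("w11",.064,.064)
go(.460,-.110,.197)
E
```

```text
top [318. 192.] 2597 c 0.461 -0.1104 d 0.0638 z 0.0628
p [ 0.4594 -0.1111  0.3611] yaw -1.6431 w 0.0877 F [0.1 0.3 0.3] t 23.6
offset cm [-0.11 -0.05 16.41] turn -0.12
```

View pics/w11.png

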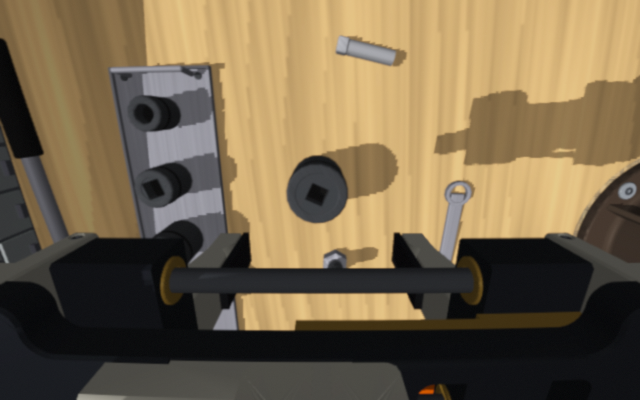

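D is at (318,192), measured (0.461, -0.1104) and 64 mm across. The bolt at (335,258) and the pin at (370,50) are clear. I'm going down.

{"fn": "send_rows", "kwargs": {"motion": [{"offset": [-0.1,-0.15,4],"turn": -0.1},{"offset": [-0.1,-0.15,8],"turn": -0.1},{"offset": [-0.1,-0.15,12],"turn": -0.1},{"offset": [-0.1,-0.15,14.5],"turn": -0.1},{"offset": [-0.1,-0.15,16],"turn": -0.1},{"offset": [-0.1,-0.15,16.4],"turn": -0.1},{"offset": [-0.1,-0.15,16.4],"turn": -0.1}]}}

```text
t: 24.3
eef_pos: [0.463, -0.1089, 0.1969]
ee_rot: [3.139, -0.001, -1.639]
force: [-0.2, -0.7, 0.8]
width: 0.0876
```

{"fn": "send_rows", "kwargs": {"motion": [{"offset": [0,0,0],"turn": 0},{"offset": [0,0,0],"turn": 0},{"offset": [0,0,0],"turn": 0},{"offset": [0,0,0],"turn": 0},{"offset": [0,0,0],"turn": 0},{"offset": [0,0,0],"turn": 0},{"offset": [0,0,0],"turn": 0}], "hand": -1}}

```text
t: 25.0
eef_pos: [0.4619, -0.1092, 0.1984]
ee_rot: [3.14, -0.0, -1.64]
force: [-3.8, 1.9, 6.9]
width: 0.0613
```

{"fn": "send_rows", "kwargs": {"motion": [{"offset": [0,0,-1],"turn": 0},{"offset": [0,0,-3],"turn": 0},{"offset": [0,0,-6],"turn": 0},{"offset": [0,0,-9],"turn": 0},{"offset": [0,0,-12],"turn": 0},{"offset": [0,0,-14],"turn": 0},{"offset": [0,0,-16],"turn": 0}]}}

```text
t: 25.7
eef_pos: [0.462, -0.1092, 0.3593]
ee_rot: [-3.141, 0.001, -1.64]
force: [0.1, -0.1, -7.5]
width: 0.0615
```

```bash
python3 -c "
from h import *
go(.6505,.108,.36)"
```

```text
p [ 0.462  -0.1092  0.3593] yaw -1.64 w 0.0615 F [ 0.1 -0.1 -7.5] t 25.7
offset cm [-22.97 -17.3   -0.07] turn 0.06
```

{"fn": "send_rows", "kwargs": {"motion": [{"offset": [-1.7,-1.3,0],"turn": 0},{"offset": [-5,-3.8,0],"turn": 0},{"offset": [-9,-6.8,0],"turn": 0},{"offset": [-13,-9.8,0],"turn": 0},{"offset": [-17,-12.8,0],"turn": 0},{"offset": [-20.5,-15.4,0],"turn": 0},{"offset": [-23,-17.3,0],"turn": 0},{"offset": [-23,-17.3,0],"turn": 0}]}}

```text
t: 26.5
eef_pos: [0.6532, 0.1121, 0.3559]
ee_rot: [3.14, -0.0, -1.637]
force: [-2.1, -0.5, -6.8]
width: 0.0611
```

```bash
python3 - <<'E'
from h import *
f,P=look("w12",.0165,.024)
go(.6505,.1092,.242)
E
```

```text
blob [126.  39.] 489 circ 0.8485 -0.0525 d 0.0739 mean [ 0.8414 -0.052   0.0197] zmax 0.024
blob [174.  61.] 1917 circ 0.7964 -0.0054 d 0.161 mean [ 0.7951 -0.0266  0.0206] zmax 0.024
blob [322.  50.] 59 circ 0.6423 -0.032 d 0.0377 mean [ 0.6433 -0.0258  0.0202] zmax 0.0239
blob [504.  70.] 66 circ 0.4516 0.0027 d 0.0181 mean [0.4556 0.0031 0.0209] zmax 0.0239
blob [24. 84.] 29 circ 0.9662 -0.0207 d 0.0325 mean [ 0.9662 -0.0207  0.0204] zmax 0.024
blob [323. 179.] 39 circ 0.6509 0.1082 d 0.0078 mean [0.6507 0.1075 0.0195] zmax 0.0222
blob [178. 206.] 240 circ 0.8395 0.1345 d 0.0815 mean [0.8237 0.1282 0.0202] zmax 0.0238
blob [109. 188.] 80 circ 0.903 0.1007 d 0.0878 mean [0.9021 0.1008 0.0205] zmax 0.024
blob [ 55. 194.] 46 circ 0.9709 0.1029 d 0.0485 mean [0.9716 0.1029 0.0207] zmax 0.0239
blob [572. 224.] 123 circ 0.3428 0.1852 d 0.0383 mean [0.3485 0.1831 0.0201] zmax 0.024
p [0.6518 0.1106 0.3558] yaw -1.6381 w 0.0613 F [-1.5 -0.9 -6.5] t 26.55
offset cm [ 0.14  0.12 11.38] turn 0.17
```

View pics/w12.png

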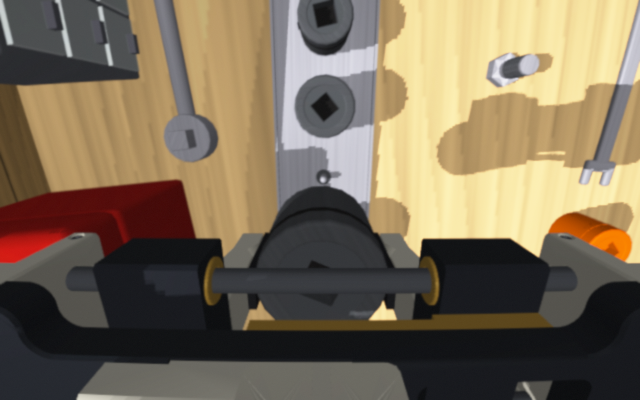

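D is held and its post is at (323,179), world (0.6508, 0.108). The red toolbox corner at (185,185) needs a clearance check before I lower.

```bash
python3 - <<'E'
from h import *
P=np.load("pics/top0.npy").reshape(-1,3)
m=(P[:,2]>.04)&(P[:,0]>.70)&(P[:,0]<1)&(P[:,1]>.03)&(P[:,1]<.2)
print(np.percentile(P[m][:,0],[0,1,5]), P[m][:,2].max())
S=np.load("pics/side0.npy").reshape(-1,3)
m=(S[:,2]>.04)&(S[:,0]>.70)&(S[:,0]<1)&(S[:,1]>.03)&(S[:,1]<.2)
print(np.percentile(S[m][:,0],[0,1,5]))
go(.6507,.1091,.242)
E
```

```text
[0.78368795 0.79486312 0.81378532] 0.17615730498519544
[0.7830488  0.79836995 0.81167254]
p [0.6518 0.1106 0.3558] yaw -1.6381 w 0.0613 F [-1.5 -0.9 -6.5] t 26.55
offset cm [ 0.15  0.1  11.38] turn 0.17
```

The nearest point of the toolbox is at x = 0.783, and the gripper body reaches only about 0.748, so there is room. I'm lowering.

{"fn": "send_rows", "kwargs": {"motion": [{"offset": [0.15,0.1,2],"turn": 0.1},{"offset": [0.15,0.1,5],"turn": 0.1},{"offset": [0.15,0.1,8],"turn": 0.1},{"offset": [0.15,0.1,10],"turn": 0.1},{"offset": [0.15,0.1,11.4],"turn": 0.1},{"offset": [0.15,0.1,11.4],"turn": 0.1},{"offset": [0.15,0.1,11.4],"turn": 0.1}]}}

```text
t: 27.25
eef_pos: [0.6502, 0.1069, 0.2446]
ee_rot: [-3.141, -0.0, -1.641]
force: [0.4, 0.1, -5.6]
width: 0.0615
```

```bash
python3 -c "
from h import *
go(.6507,.1091,.204)"
```

```text
p [0.6502 0.1069 0.2446] yaw -1.6412 w 0.0615 F [ 0.4  0.1 -5.6] t 27.25
offset cm [-0.22 -0.03  4.06] turn -0.01
```

{"fn": "send_rows", "kwargs": {"motion": [{"offset": [-0.2,0,0.5],"turn": 0},{"offset": [-0.2,0,1.3],"turn": 0},{"offset": [-0.2,0,2.1],"turn": 0},{"offset": [-0.2,0,2.9],"turn": 0},{"offset": [-0.2,0,3.6],"turn": 0},{"offset": [-0.2,0,4.0],"turn": 0},{"offset": [-0.2,0,4.0],"turn": 0}]}}

```text
t: 27.95
eef_pos: [0.6501, 0.1089, 0.2033]
ee_rot: [3.141, -0.001, -1.641]
force: [0.3, 0.6, -6.3]
width: 0.0614
```

{"fn": "send_rows", "kwargs": {"motion": [{"offset": [0,0,0.1],"turn": 0},{"offset": [0,0,0.1],"turn": 0}]}}

```text
t: 28.15
eef_pos: [0.6503, 0.109, 0.2031]
ee_rot: [-3.141, 0.0, -1.641]
force: [-0.1, -0.1, -7.1]
width: 0.061
```

{"fn": "send_rows", "kwargs": {"motion": [{"offset": [0,0,0.1],"turn": 0},{"offset": [0,0,0.1],"turn": 0}]}}

```text
t: 28.35
eef_pos: [0.6503, 0.1091, 0.2025]
ee_rot: [-3.141, 0.0, -1.641]
force: [-0.7, 0.7, -2.0]
width: 0.0612
```

{"fn": "send_rows", "kwargs": {"motion": [{"offset": [0,0,0.07],"turn": 0},{"offset": [0,0,0.07],"turn": 0}]}}

```text
t: 28.55
eef_pos: [0.6503, 0.109, 0.2025]
ee_rot: [-3.141, 0.0, -1.641]
force: [-3.3, 0.7, 5.1]
width: 0.0612
```

Contact. I'm releasing and rising.

{"fn": "send_rows", "kwargs": {"motion": [{"offset": [0,0,0],"turn": 0},{"offset": [0,0,0],"turn": 0},{"offset": [0,0,0],"turn": 0},{"offset": [0,0,0],"turn": 0},{"offset": [0,0,0],"turn": 0}], "hand": 0.9}}

```text
t: 29.05
eef_pos: [0.6503, 0.109, 0.2012]
ee_rot: [-3.141, 0.0, -1.641]
force: [0.4, -0.4, 0.8]
width: 0.083
```

{"fn": "send_rows", "kwargs": {"motion": [{"offset": [0,0,-2],"turn": 0},{"offset": [0,0,-5],"turn": 0},{"offset": [0,0,-9],"turn": 0},{"offset": [0,0,-13],"turn": 0},{"offset": [0,0,-16],"turn": 0},{"offset": [0,0,-16.5],"turn": 0},{"offset": [0,0,-16.5],"turn": 0}]}}

```text
t: 29.75
eef_pos: [0.6503, 0.109, 0.3676]
ee_rot: [-3.139, 0.001, -1.641]
force: [-0.1, -1.1, -0.7]
width: 0.083
```

```bash
python3 - <<'E'
from h import *
tops("w13",.067,.064)
go(.45,.02,.40)
E
```

```text
top [102.  43.] 664 c 0.8478 -0.0448 d 0.0587 z 0.0661
top [322. 188.] 2590 c 0.6504 0.1076 d 0.0638 z 0.0668
top [163. 214.] 260 c 0.8258 0.1248 d 0.0528 z 0.067
top [325. 233.] 221 c 0.6521 0.1643 d 0.0555 z 0.0685
p [0.6499 0.1089 0.3659] yaw -1.6415 w 0.0834 F [ 1.3  0.1 -1.3] t 29.8
offset cm [10.28 19.31 -3.41] turn -0.03
```

{"fn": "send_rows", "kwargs": {"motion": [{"offset": [0,1,-3],"turn": 0},{"offset": [-4,4,-4],"turn": 0},{"offset": [-7.5,7.5,-4],"turn": 0},{"offset": [-11,11,-4],"turn": 0},{"offset": [-14.5,14.5,-4],"turn": 0},{"offset": [-18,18,-4],"turn": 0},{"offset": [-21.5,21.5,-4],"turn": 0},{"offset": [-25,25,-4],"turn": 0}]}}

```text
t: 30.6
eef_pos: [0.4166, 0.377, 0.4045]
ee_rot: [3.14, -0.002, -1.641]
force: [0.9, -0.4, 0.0]
width: 0.0834
```

{"fn": "send_rows", "kwargs": {"motion": [{"offset": [-3,3,0],"turn": 0},{"offset": [-6,6,0],"turn": 0},{"offset": [-9,8,0],"turn": 0},{"offset": [-12,9,0],"turn": 0},{"offset": [-14,10,0],"turn": 0},{"offset": [-14,10,0],"turn": 0}]}}

```text
t: 31.2
eef_pos: [0.3274, 0.5247, 0.404]
ee_rot: [3.141, -0.003, -1.64]
force: [0.7, -0.5, -1.1]
width: 0.0829
```

```bash
python3 - <<'E'
from h import *
f=grab_frame("top"); cv2.imwrite("pics/top1.png",f["frame"]); P=cloud(f)
for uv in [(236,136),(272,142),(308,144),(343,147),(378,149),(414,151)]: print(uv,np.round(sock(P,uv,30),4))
P0=np.load("pics/top0.npy")
for uv in [(208,241),(321,236),(435,256),(227,287),(491,200)]: print(uv,P0[uv[1],uv[0]].round(3),P[uv[1],uv[0]].round(3))
go(0,0,0)
E
```

```text
(236, 136) [7.490e-02 6.556e-01 1.761e-01 8.720e-02 7.250e+02]
(272, 142) [6.970e-02 6.466e-01 1.027e-01 9.910e-02 5.960e+02]
(308, 144) [6.450e-02 6.441e-01 2.820e-02 5.710e-02 4.450e+02]
(343, 147) [ 5.910e-02  6.385e-01 -4.950e-02  5.000e-02  3.290e+02]
(378, 149) [ 5.360e-02  6.346e-01 -1.272e-01  4.380e-02  2.250e+02]
(414, 151) [ 4.690e-02  6.286e-01 -2.043e-01  3.610e-02  1.420e+02]
(208, 241) [0.432 0.249 0.021] [0.433 0.249 0.021]
(321, 236) [ 0.442 -0.002  0.048] [ 0.442 -0.002  0.049]
(435, 256) [ 0.398 -0.251  0.017] [ 0.398 -0.25   0.022]
(227, 287) [0.334 0.199 0.046] [0.334 0.199 0.047]
(491, 200) [ 0.518 -0.374  0.04 ] [ 0.518 -0.373  0.042]
p [0.328  0.5234 0.4043] yaw -1.6403 w 0.0833 F [ 0.4 -0.3 -0. ] t 31.25
offset cm [54.5  29.08 40.43] turn 0.04
```

View pics/top1.png

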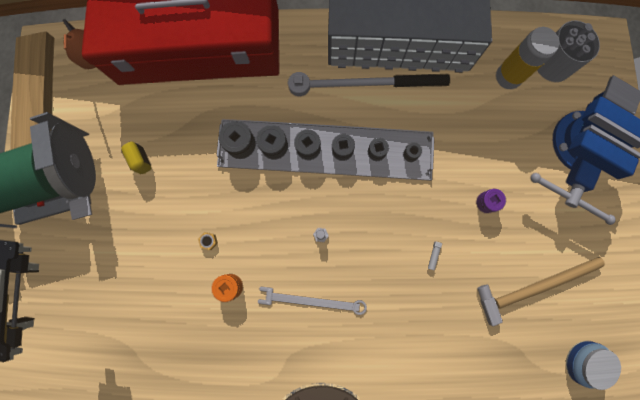

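The final top view shows the row in order from (236,138) to (414,152). The bolt, nut, pin, orange and purple are unmoved, and the arm is clear at the left. I'm handing in.

```bash
python3 -c "
from station import *
print(job_done())"
```

```text
the job is handed in; nothing more can be done
None
```

All four sockets (a, b, c, d) are back over their posts, so the row steps up from the smallest at the -y end to the largest at +y. I lowered each one until the wrist force showed a light contact (5–12 N) before releasing it. The job was handed in at about 31 s of the 96 s allowed.

- **Placement:** In the wrist camera, each socket's centre was within about 1 mm of its post, and the tops stood at 52, 57, 62 and 67 mm. That is within about 1 mm of standing upright on the 4 mm floor.
- **Left alone:** In the final top view the two end sockets, bolt, nut, pin, orange and purple sockets were where they started. The arm stood clear.
- **Checks that disagreed:**
  - In the final top view, the circle fits for d and the largest ran into each other and came out too wide (99 and 87 mm), so I relied on the wrist view for d. I judged the largest by eye in that picture.
  - The top camera reads y about 1–2 mm lower than the other two, which is within its calibration.
  - In two wrist pictures the hole in the smallest looked round rather than square. I left it as found.

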